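# Start a captive hand screw of the model railway's lift-out section

## Robot

A 6-joint arm with a two-finger parallel gripper is mounted at the origin on the work surface. World frame = base frame: x ahead of the robot, y to its left, z up, the work surface at z = 0. Lengths are in m, angles in rad, forces in N, time in s.
With the tool pointing down it reaches from about 0.225 to 0.875 m from the base axis. Payload 3.4 kg.
Tool frame: the origin (TCP) lies on the centre line of the jaws, within the pads' length; the fingertips stand 17 mm ahead of it and the grasp point (between the pads) lies 2 mm behind it (nose_length is the distance from the TCP to the fingertips, in m); z points along the fingers, y is the line along which they close (so a half turn about z gives the same grasp; the last joint's range is limited). The gripper opens to 85 mm and grips with 20 to 120 N. Pads are 22 mm wide; open, the fingers measure 114 mm over their backs; the gripper's body (76 mm by 85 mm) begins 54 mm behind the grasp point. The pads swing forward as they close: fully open they stand 13 mm farther back than shut.
Start: joints at [-1.34, 0.276, 1.505, -0, 1.361, -0.121], TCP at [0.198, -0.54, 0.248] pointing down, gripper open.
Joint ranges: [-2.89, 2.89], [-0.75, 2.08], [0.22, 2.7], [-1.18, 4.32], [0.11, 2.71], [-2.7, 2.7]. Speed limits (rad/s): [2.57, 2.57, 3.14, 3.14, 3.14, 3.14].

## Interface

Orientations are given as a unit quaternion [w, x, y, z].
In Python, from rig import get_state, get_image, sign_off, find_in, place_of, nose_length gives the robot as it stands.
- The arm moves only by the tool apply_moves, never from a script. Its argument "deltas" is one flat list of numbers, 5 for each row, row after row: the finger opening in mm, from 0 to 85.4, then the shift along the tool's x, y, z in mm, then the turn about the tool's z in degrees. A call has 1 to 12 rows; each row is the pose to reach, as a shift and turn from the pose commanded when the call began, along the tool's axes at that moment; what a row does not reach only later rows make up. A row lasts 1/12 s, in which the tool goes at most 41.7 mm and 7.16 degrees, less where a joint would pass 70% of its speed; a pose out of reach is approached as far as the arm can. A call with a gripper value outside its range is refused whole. The fingers move at their own pace and stop on an object; "squeeze" is the grip in N (left out, the last holds). Time passes only in rows, so rows that repeat a pose let the fingers close. It gives the time, the measured TCP pose, the force, the opening and the grip force at its end, in the units of the state.
- get_state(): the state, without advancing time (a new reading comes with each control period).
- get_image(name): name is "scene" or "side" or "wrist"; returns a dict with "frame" (400x640x3 uint8, red, green, blue), "K" (3x3 intrinsics, pixels), "position" and "orientation" of the camera in the world. Camera axes: x right, y down, z forward; pixel columns grow to the right and rows downward; lengths in m; the calibration is good to about 2 mm. The wrist camera is an equidistant fisheye: a pixel r from the principal point sees the ray r / f radians off the axis. A picture is of the moment at which its call begins. There is no depth.
- sign_off(): hands the job in; it is judged then, once.
Trained networks look in a picture, given as the dict that the camera call returned (one of the last four; its "shot" number tells which), for a name from the list of things; names that differ only in an ending like _2 or _b are one class to them, and where a whole thing is asked for, a point or a joint stands for the part that bears it (a point fixed in the world has none). Each returns a list of dicts, best first, with "score" (0 to 1); they miss things now and then, are a little off and sometimes report something else, mostly with a low value. They report only what shows in the picture. A call takes as long as a camera call. They do not tell look-alikes from the thing itself.
- find_in(query, picture): "point" ([column, row] in pixels, amid what is visible of it).
- place_of(query, picture): "point" ([column, row] in pixels: a listed point, or the origin of a listed thing).
The state is a dict: "clock": time; "qpos": joint angles; "qd": joint speeds; "effort": joint torques, N m; "position": TCP position; "ee_rot": TCP orientation; "contact_force": force on the tool from outside, world axes, zero at the start; "moment": the same for the moment, N m; "width": finger opening in m; "gripper_force": force on a finger pad.
Only numpy, scipy, OpenCV 4.12 (cv2) and the standard library are available. Lean on these libraries where they do the work, as an engineer would, in place of code of your own. Each camera call takes 0.05 s, during which the arm holds its last target. There are 200 camera calls.

## Task

One of the two hand screws that fix the lift-out section of the model railway is still standing up, unstarted, on its spring: push its knob down until it stops on the thread, turn it backward (anticlockwise from above) under light pressure until you feel it drop off the start of the thread, then turn it forward one full turn, no further. Finish still gripping the knob so that the screw is held just started, and leave the wagon, the screwdriver and the glue jar where they are.

Things in the scene. Friction and masses are not known exactly. Their poses are not given: they have to be found in the camera images.
- screw: Hand screw to start: round knurled aluminium knob, 38 mm wide, 24 mm high, on a 16 mm steel stem; captive in its bracket, it only turns about its upright axis and moves along it. Origin: centre of the knob's underside, z up. At the start a spring holds it fully up, underside 79 mm above the work surface (spring: 2 N up there, 4 N lower down). Turning takes 0.05 Nm; 30 to 50 N of grip holds it.
- knob_top (a point): Centre of the flat top of that knob, on the axis, 24 mm above its underside (103 mm above the work surface at the start).
- depth (a joint): How far the screw is down from fully up, m; 0 at the start, 0.024 right home. Its end meets the thread at 10 to 11.5 mm: a hard stop, 5 to 10 N is plenty. Turned backward on it, it rises to 10 mm, then, if pressed, drops to 14 mm. Turned forward from there it is caught and sinks 4 mm per turn (0.4 mm play; stays down if let go). Not yet caught, the spring lifts it when let go.
- turn (a joint): Angle of the screw, rad, 0 at the start; positive is forward (tightening, clockwise from above), negative is backward. Where the thread begins cannot be seen: the drop comes after 0.7 to 2 rad of backward turning (if passed over, again a turn later).
- bracket_a: Fixed steel bracket of that screw, on the section's near edge. Origin on the work surface under the screw's axis, x towards the section. Below the knob, on the axis: a ferrule 26 mm wide (34 mm at its foot) up to 55 mm high, on a tongue 50 mm wide with its top at 37 mm, over a brass threaded boss in which the screw's right-hand thread engages.
- tight_top (a point): Centre of the top of the knob of the other, identical hand screw, already tightened and fixed: 79 mm above the work surface, 24 mm lower than the loose one, 300 mm away from it. Not to be used.
- section: Lift-out section: fixed plywood box with scenery, 280 mm deep, 520 mm wide, 65 mm high (track to 74 mm; houses and trees at its far side to 135 mm). Origin on the work surface under the middle of the near edge that carries both brackets; x points away from that edge, y along it. The screws stand at x = -45 mm, y = +150 and -150 mm; which of them is the loose one varies.
- wagon: Open model goods wagon, 135 x 34 x 37 mm, loose on the section's nearer track, 105 mm in from the edge. Origin at the centre of its underside, y along it. To be left alone.
- driver: Screwdriver 160 mm long lying on the work surface in front of the section between the two screws. Origin at its middle, x towards the blade. To be left alone.
- glue: Jar of glue, 36 mm in diameter, 75 mm high, standing on the work surface in front of the section. Origin at the centre of its underside. To be left alone.
Things that resemble listed ones, but are neither listed nor needed, are in the scene too. What is shaped like the bracket_a but blue is not meant.

How it is judged:
By the outcome, as a careful person would: the job done as asked, in the order asked, and still so for the second after the job is handed in, while the arm keeps its last pose, push and grip.
It also fails if it takes over 64 s, if anything falls off the work surface, if the arm or the gripper's body presses on something with over 40 N, if the wrist force passes 120 N, or if a joint passes its speed limit or range.

## Working session

There is one attempt and no reset: what is moved stays moved. The work goes in short steps, Python scripts to look and compute and a tool call to move; the robot and the scene stay as the last step left them, time stands still between calls to the robot, and variables do not carry over. Pictures are saved under pics/ and viewed, at most 10 in all, crops included, and the job is handed in when it is done.

Besides the shell and the picture viewer there is one more tool, called after "Call:" in YAML: its name, and indented under it one key for each argument. apply_moves: Moves the arm, as the interface text tells. Its arguments: {"type":"object","properties":{"deltas":{"type":"array"},"squeeze":{"type":"number"}},"required":["deltas"]}

```bash
mkdir -p pics
cat > h.py <<'E'
import numpy as np, cv2
from scipy.spatial.transform import Rotation as R
from rig import *
def rot(q): return R.from_quat([q[1],q[2],q[3],q[0]]).as_matrix()
def ray(p,im,fish=False):
    K=im["K"]; x=(p[0]-K[0][2])/K[0][0]; y=(p[1]-K[1][2])/K[1][1]
    if fish:
        r=np.hypot(x,y); d=np.array([np.sin(r)*x/r,np.sin(r)*y/r,np.cos(r)]) if r>1e-9 else np.array([0,0,1.])
    else: d=np.array([x,y,1.])
    return np.array(im["position"]),rot(im["orientation"])@d
def at_z(p,im,z,fish=False):
    o,d=ray(p,im,fish); return o+d*(z-o[2])/d[2]
def save(im,n): cv2.imwrite(f"pics/{n}.png",cv2.cvtColor(im["frame"],cv2.COLOR_RGB2BGR))
E
python3 - <<'E'
from h import *
s=get_state(); print(s["position"],s["ee_rot"],nose_length)
for c in ["scene","side"]:
    im=get_image(c); save(im,c+"0"); print(c,im["position"])
    for q,z in [("knob_top",.103),("tight_top",.079),("bracket_a",0),("section",0),("glue",0),("driver",.01),("wagon",.074)]:
        for r in place_of(q,im)[:4]: print(q,np.round(r["point"]),round(r["score"],2),at_z(r["point"],im,z).round(3))
E
```

```text
[ 0.1980078  -0.53931909  0.24742241] [-9.24590599e-04  9.84574600e-01  1.74962849e-01 -5.78093802e-05] 0.017
scene [ 1.38469423 -0.0281732   0.74217038]
knob_top [430. 148.] 0.81 [0.388 0.358 0.103]
knob_top [335. 183.] 0.75 [0.495 0.115 0.103]
knob_top [449. 184.] 0.59 [0.536 0.354 0.103]
knob_top [373. 152.] 0.5 [0.382 0.223 0.103]
tight_top [198. 220.] 0.82 [ 0.548 -0.175  0.079]
bracket_a [437. 219.] 0.91 [0.524 0.345 0.   ]
bracket_a [372. 187.] 0.74 [0.381 0.227 0.   ]
bracket_a [424. 188.] 0.63 [0.403 0.353 0.   ]
bracket_a [333. 222.] 0.58 [0.499 0.111 0.   ]
section [278. 247.] 0.81 [ 0.565 -0.018  0.   ]
section [336. 194.] 0.27 [0.398 0.133 0.   ]
glue [336. 220.] 0.16 [0.493 0.12  0.   ]
driver [269. 208.] 0.56 [ 0.441 -0.029  0.01 ]
wagon [313. 246.] 0.6 [0.654 0.048 0.074]
side [ 0.37141942 -0.47465435  0.56467387]
knob_top [279. 123.] 0.81 [0.534 0.349 0.103]
knob_top [216. 134.] 0.67 [0.394 0.344 0.103]
knob_top [286. 186.] 0.62 [0.492 0.12  0.103]
knob_top [216. 166.] 0.6 [0.379 0.223 0.103]
tight_top [378. 318.] 0.86 [ 0.545 -0.175  0.079]
bracket_a [285. 161.] 0.84 [0.542 0.349 0.   ]
bracket_a [228. 169.] 0.65 [0.406 0.356 0.   ]
bracket_a [289. 225.] 0.63 [0.494 0.126 0.   ]
bracket_a [226. 205.] 0.6 [0.385 0.227 0.   ]
section [347. 269.] 0.86 [ 0.562 -0.016  0.   ]
glue [349. 297.] 0.85 [ 0.544 -0.074  0.   ]
driver [272. 291.] 0.62 [ 0.425 -0.03   0.01 ]
wagon [383. 202.] 0.79 [0.657 0.052 0.074]
```

```bash
python3 -c "
import cv2,numpy as np
a=cv2.imread('pics/scene0.png');b=cv2.imread('pics/side0.png');cv2.imwrite('pics/both.png',cv2.resize(np.vstack([a,b]),None,fx=.75,fy=.75))"
```

```text
(no output)
```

View pics/both.png

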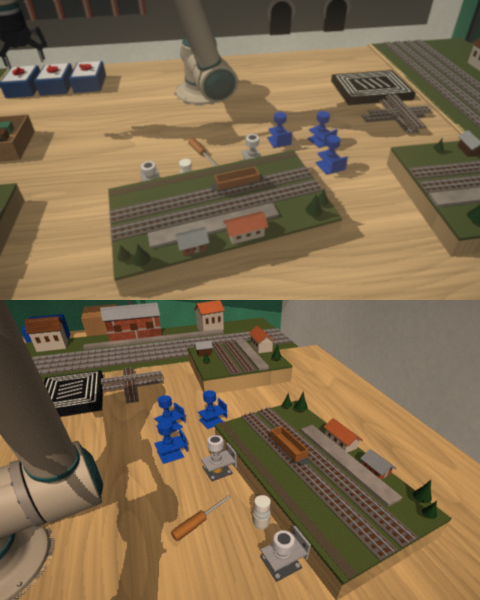

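Candidates (scene pixels) are the steel knobs at (335,183) and (198,220), and the blue look-alikes at (373,152), (430,148) and (449,184). The one meant is the steel knob at (335,183): its pixels in both cameras agree at z = 0.103, and it is about 0.298 m from the tight one. I'll confirm that in an enlarged crop.

Run:
```python
from h import *
a=cv2.imread('pics/scene0.png')[140:250,170:370]; b=cv2.imread('pics/side0.png')[150:370,200:440]
cv2.imwrite('pics/crop.png',np.vstack([cv2.resize(a,(500,275),interpolation=2),cv2.resize(b,(500,325),interpolation=2)][:2]))
s=get_state(); M=rot(s["ee_rot"])
print("delta tool mm",M.T@(np.array([.492,.120,.19])-s["position"])*1000, "xaxis",np.degrees(np.arctan2(M[1,0],M[0,0])))
```

```text
delta tool mm [ 503.23840763 -518.14524623   58.27040664] xaxis 20.1564432380962
```

View pics/crop.png

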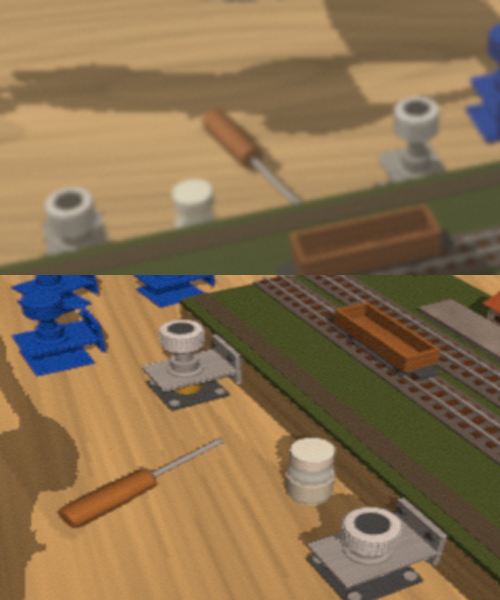

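The crop confirms it: the knob at top right (scene 335,183) is steel and stands up on a visible stem. The near one sits flat and is tight. Moving over the loose one.

Call:
apply_moves:
  deltas: [60, 503, -518, 20, -113, 60, 503, -518, 20, -113, 60, 503, -518, 20, -113, 60, 503, -518, 20, -113, 60, 503, -518, 20, -113, 60, 503, -518, 20, -113, 60, 503, -518, 20, -113, 60, 503, -518, 20, -113, 60, 503, -518, 20, -113, 60, 503, -518, 20, -113, 60, 503, -518, 20, -113, 60, 503, -518, 20, -113]
  squeeze: 40

```text
clock: 1.8
position: [0.4018, -0.0813, 0.2348]
ee_rot: [0.001, 0.599, 0.801, 0.0]
contact_force: [1.2, -0.6, -0.7]
width: 0.06
gripper_force: 0.0
```

```bash
cat >> h.py <<'E'
def go(t,yaw=None):
    s=get_state(); M=rot(s["ee_rot"]); y=np.degrees(np.arctan2(M[1,0],M[0,0]))
    print("pos",np.round(s["position"],4),"yaw",y.round(1),"q6",np.degrees(s["qpos"][5]).round(1),"F",np.round(s["contact_force"],1))
    print("delta",(M.T@(np.array(t)-s["position"])*1000).round(1), "turn", None if yaw is None else round(y-yaw,1))
E
python3 -c "
from h import *
go([.492,.12,.18],133.7)"
```

```text
pos [ 0.4018 -0.0813  0.2348] yaw 106.4 q6 -37.6 F [ 1.2 -0.6 -0.7]
delta [167.6 143.4  54.8] turn -27.3
```

Call:
apply_moves:
  deltas: [60, 168, 143, 40, -20, 60, 168, 143, 40, -20, 60, 168, 143, 40, -20, 60, 168, 143, 40, -20, 60, 168, 143, 40, -20, 60, 168, 143, 40, -20, 60, 168, 143, 40, -20, 60, 168, 143, 40, -20, 60, 168, 143, 40, -20]

```text
clock: 2.55
position: [0.4917, 0.1171, 0.1945]
ee_rot: [-0.0, 0.453, 0.891, -0.001]
contact_force: [0.1, -1.4, -0.3]
width: 0.0602
gripper_force: 0.0
```

Run:
```python
from h import *
im=get_image("wrist"); save(im,"w1")
go([.492,.12,.18],126)
for q,z in [("knob_top",.103),("bracket_a",0)]:
    for r in place_of(q,im)[:3]: print(q,np.round(r["point"]),round(r["score"],2),at_z(r["point"],im,z,True).round(4))
for c in ["scene","side"]:
    im=get_image(c)
    for r in place_of("knob_top",im)[:4]: print(c,np.round(r["point"]),round(r["score"],2),at_z(r["point"],im,.103).round(4))
```

```text
pos [0.4918 0.1167 0.1947] yaw 126.0 q6 -30.5 F [-1.4  0.2 -0.4]
delta [ 2.5  2.1 14.7] turn 0.0
knob_top [318. 202.] 0.97 [0.4902 0.1205 0.103 ]
knob_top [523.  15.] 0.94 [0.5307 0.3458 0.103 ]
knob_top [284.   0.] 0.84 [0.3841 0.2252 0.103 ]
bracket_a [317. 171.] 0.87 [0.4909 0.1187 0.    ]
bracket_a [290.  30.] 0.72 [0.381  0.2232 0.    ]
bracket_a [470.  33.] 0.64 [0.5316 0.3465 0.    ]
scene [447. 180.] 0.87 [0.5213 0.356  0.103 ]
scene [371. 155.] 0.67 [0.3964 0.2159 0.103 ]
scene [432. 149.] 0.65 [0.3928 0.3631 0.103 ]
scene [338. 186.] 0.51 [0.5044 0.1202 0.103 ]
side [217. 138.] 0.87 [0.395  0.3291 0.103 ]
side [278. 124.] 0.79 [0.5301 0.3448 0.103 ]
side [218. 164.] 0.7 [0.3848 0.2289 0.103 ]
side [288. 186.] 0.56 [0.4959 0.1175 0.103 ]
```

View pics/w1.png

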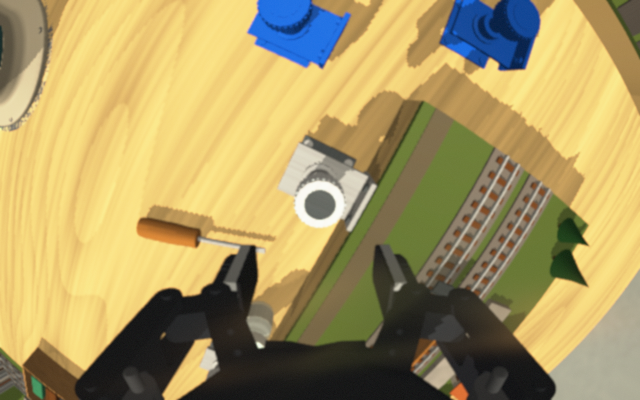

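The wrist view shows the steel knob at (318,202), between the jaws and clear of everything. That gives an axis near (0.4905, 0.1197). Descending.

```bash
python3 -c "
from h import *
go([.4905,.1198,.094],126)"
```

```text
pos [0.4922 0.1171 0.1948] yaw 126.0 q6 -30.5 F [-0.2  0.  -0.4]
delta [  3.2   0.2 100.8] turn 0.0
```

Call:
apply_moves:
  deltas: [60, 3, 0, 20, 0, 60, 3, 0, 40, 0, 60, 3, 0, 55, 0, 60, 3, 0, 55, 0, 60, 3, 0, 55, 0]

```text
clock: 3.32
position: [0.4901, 0.1199, 0.1391]
ee_rot: [-0.001, 0.453, 0.891, -0.0]
contact_force: [0.3, -0.8, 0.4]
width: 0.0597
gripper_force: 0.0
```

Run:
```python
from h import *
im=get_image("wrist")
go([.4905,.1198,.094],126)
for r in place_of("knob_top",im)[:2]: 
    p=at_z(r["point"],im,.103,True);print(np.round(r["point"]),round(r["score"],2),p.round(4))
    go([p[0],p[1],.094])
```

```text
pos [0.4909 0.1201 0.14  ] yaw 126.1 q6 -30.2 F [0.1 0.2 1.1]
delta [ 0.  -0.5 46. ] turn 0.1
[568.  12.] 0.92 [0.5323 0.3426 0.103 ]
pos [0.4913 0.1202 0.1404] yaw 126.1 q6 -30.2 F [ 0.3 -0.7 -0.2]
delta [155.7 164.1  46.5] turn None
[319. 241.] 0.6 [0.4911 0.1195 0.103 ]
pos [0.4913 0.1202 0.1404] yaw 126.1 q6 -30.2 F [ 0.3 -0.7 -0.2]
delta [-0.4 -0.7 46.4] turn None
```

Call:
apply_moves:
  deltas: [60, 0, -0.5, 20, 0, 60, 0, -0.5, 38, 0, 60, 0, -0.5, 45.5, 0, 60, 0, -0.5, 45.5, 0, 34, 0, -0.5, 45.5, 0, 34, 0, -0.5, 45.5, 0, 34, 0, -0.5, 45.5, 0, 34, 0, -0.5, 45.5, 0, 34, 0, -0.5, 45.5, 0, 34, 0, -0.5, 45.5, 0]
  squeeze: 40

```text
clock: 4.25
position: [0.4928, 0.1211, 0.0957]
ee_rot: [0.002, 0.454, 0.891, 0.002]
contact_force: [3.6, 4.2, 2.8]
width: 0.0366
gripper_force: 41.1
```

Run:
```python
from h import *
im=get_image("wrist");save(im,"w2"); s=get_state(); print(s["width"],s["gripper_force"])
go([.4905,.1198,.094],126)
```

```text
0.03666823107561152 41.13007843494415
pos [0.4928 0.1211 0.0956] yaw 126.1 q6 -30.2 F [3.3 4.9 1.1]
delta [ 0.3 -2.6  1.6] turn 0.1
```

View pics/w2.png

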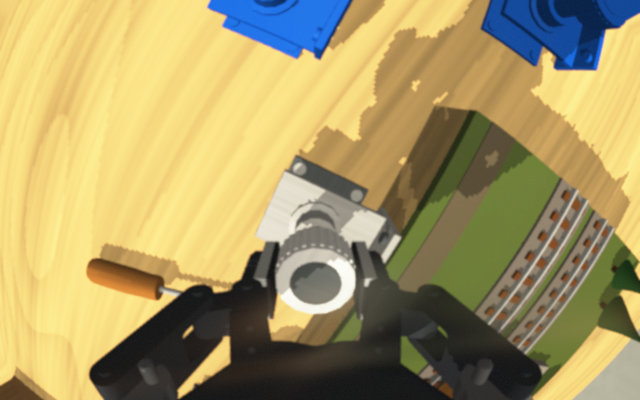

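The knob sits squarely between the pads. The side force shows the arm was pulled about 2 mm along tool y, so I'll relieve that and push down.

Call:
apply_moves:
  deltas: [34, 0, 2, 1, 0, 34, 0, 2, 3, 0, 34, 0, 2, 5, 0, 34, 0, 2, 7, 0, 34, 0, 2, 8, 0, 34, 0, 2, 8, 0, 34, 0, 2, 8, 0]

```text
clock: 4.88
position: [0.4928, 0.1212, 0.0861]
ee_rot: [0.001, 0.453, 0.891, 0.001]
contact_force: [3.9, 1.3, 2.7]
width: 0.0366
gripper_force: 41.3
```

```bash
python3 -c "
from h import *
go([.4928,.1211,.0957],126)"
```

```text
pos [0.4928 0.1212 0.0861] yaw 126.1 q6 -30.1 F [3.9 1.3 2.7]
delta [-0.1 -0.  -9.6] turn 0.1
```

Call:
apply_moves:
  deltas: [34, 0, 1.5, 0.5, 0, 34, 0, 1.5, 1, 0, 34, 0, 1.5, 1.5, 0, 34, 0, 1.5, 2, 0, 34, 0, 1.5, 2.5, 0, 34, 0, 1.5, 2.5, 0, 34, 0, 1.5, 2.5, 0]

```text
clock: 5.47
position: [0.4928, 0.1213, 0.0843]
ee_rot: [0.0, 0.453, 0.892, -0.001]
contact_force: [1.5, -3.1, 10.8]
width: 0.0367
gripper_force: 42.1
```

Hard stop found at 11.4 mm with about 8 N above the spring. That puts the drop late, near 2 rad. Easing off slightly and turning backward.

Call:
apply_moves:
  deltas: [34, -1, 0, -0.2, -4, 34, -1, 0, -0.2, -8, 34, -1, 0, -0.3, -12, 34, -1, 0, -0.3, -16, 34, -1, 0, -0.4, -20, 34, -1, 0, -0.4, -24, 34, -1, 0, -0.5, -28, 34, -1, 0, -0.5, -32, 34, -1, 0, -0.5, -34, 34, -1, 0, -0.5, -34]

```text
clock: 6.3
position: [0.4924, 0.1206, 0.0846]
ee_rot: [-0.001, 0.172, 0.985, -0.001]
contact_force: [0.3, -3.0, 10.5]
width: 0.0367
gripper_force: 42.0
```

```bash
python3 -c "
from h import *
go([.4928,.1213,.0857])"
```

```text
pos [0.4924 0.1206 0.0846] yaw 160.2 q6 -64.2 F [ 0.3 -3.  10.5]
delta [-0.1  0.7 -1.1] turn None
```

Call:
apply_moves:
  deltas: [34, 0, -1, -0.1, -3, 34, 0, -1, -0.1, -6, 34, 0, -1, -0.1, -9, 34, 0, -1, -0.1, -12, 34, 0, -1, -0.2, -15, 34, 0, -1, -0.2, -15]

```text
clock: 6.8
position: [0.4923, 0.1203, 0.0847]
ee_rot: [-0.001, 0.042, 0.999, -0.0]
contact_force: [0.4, -1.7, 8.8]
width: 0.0368
gripper_force: 41.9
```

Call:
apply_moves:
  deltas: [34, 0, 0, 0, -3, 34, 0, 0, 0, -6, 34, 0, 0, -0.1, -9, 34, 0, 0, -0.1, -12, 34, 0, 0, -0.1, -12]

```text
clock: 7.22
position: [0.4923, 0.12, 0.0847]
ee_rot: [-0.001, -0.063, 0.998, -0.0]
contact_force: [0.2, -1.5, 7.3]
width: 0.0367
gripper_force: 41.9
```

Call:
apply_moves:
  deltas: [34, 0, 0, 0, -3, 34, 0, 0, 0, -6, 34, 0, 0, -0.1, -9, 34, 0, 0, -0.1, -12, 34, 0, 0, -0.1, -12]

```text
clock: 7.63
position: [0.4923, 0.1197, 0.0847]
ee_rot: [-0.001, -0.167, 0.986, -0.0]
contact_force: [0.2, -2.6, 8.5]
width: 0.0364
gripper_force: 41.8
```

Call:
apply_moves:
  deltas: [34, 0, 0, 0, -3, 34, 0, 0, 0, -6, 34, 0, 0, 0, -9, 34, 0, 0, 0, -9]

```text
clock: 7.97
position: [0.4924, 0.1196, 0.0843]
ee_rot: [-0.001, -0.243, 0.97, -0.001]
contact_force: [1.2, -2.4, 4.3]
width: 0.0364
gripper_force: 41.5
```

```bash
python3 -c "
from h import *
go([.4928,.1213,.0857])"
```

```text
pos [0.4924 0.1196 0.0843] yaw -151.8 q6 -112.3 F [ 1.2 -2.4  4.3]
delta [-1.1  1.3 -1.4] turn None
```

The force fell from 8.5 to 4.3 N and z sank 0.4 mm at about 82° back. That is the drop beginning, so I'll press down without turning.

Call:
apply_moves:
  deltas: [34, 0, 0, 0.5, 0, 34, 0, 0, 1, 0, 34, 0, 0, 1.5, 0, 34, 0, 0, 2, 0, 34, 0, 0, 2, 0]

```text
clock: 8.38
position: [0.4925, 0.1196, 0.0819]
ee_rot: [-0.001, -0.243, 0.97, -0.0]
contact_force: [1.3, -5.2, 2.7]
width: 0.0367
gripper_force: 41.3
```

Call:
apply_moves:
  deltas: [34, 0, -1, 0.5, 0, 34, 0, -1, 1, 0, 34, 0, -1, 1.5, 0, 34, 0, -1, 2, 0, 34, 0, -1, 2, 0, 34, 0, -1, 2, 0]

```text
clock: 8.88
position: [0.4925, 0.1195, 0.0811]
ee_rot: [-0.001, -0.242, 0.97, 0.0]
contact_force: [-1.9, -4.1, 11.9]
width: 0.0365
gripper_force: 42.3
```

Bottomed 3.6 mm lower, so it has dropped to about 14 mm. Easing the pressure and turning forward, following the pitch at 0.011 mm/deg.

Call:
apply_moves:
  deltas: [34, 0.5, -1, -0.5, 3, 34, 0.5, -1, -0.5, 8, 34, 0.5, -1, -0.5, 13, 34, 0.5, -1, -0.4, 18, 34, 0.5, -1, -0.4, 23, 34, 0.5, -1, -0.3, 28, 34, 0.5, -1, -0.3, 33, 34, 0.5, -1, -0.2, 38, 34, 0.5, -1, -0.2, 43, 34, 0.5, -1, -0.1, 48, 34, 0.5, -1, 0, 50, 34, 0.5, -1, 0, 50]

```text
clock: 9.88
position: [0.4925, 0.1205, 0.0807]
ee_rot: [-0.001, 0.192, 0.981, 0.002]
contact_force: [-1.6, 4.0, 9.1]
width: 0.037
gripper_force: 41.9
```

```bash
python3 -c "
from h import *
go([.4935,.1201,.0811])"
```

```text
pos [0.4925 0.1205 0.0807] yaw 157.9 q6 -62.4 F [-1.6  4.   9.1]
delta [-1.1  0.  -0.4] turn None
```

Call:
apply_moves:
  deltas: [34, 0.8, 0.7, -0.2, 6, 34, 0.8, 0.7, -0.1, 12, 34, 0.8, 0.7, -0.1, 18, 34, 0.8, 0.7, 0, 24, 34, 0.8, 0.7, 0, 30, 34, 0.8, 0.7, 0.1, 36, 34, 0.8, 0.7, 0.2, 42, 34, 0.8, 0.7, 0.3, 48, 34, 0.8, 0.7, 0.3, 54, 34, 0.8, 0.7, 0.4, 60, 34, 0.8, 0.7, 0.5, 66, 34, 0.8, 0.7, 0.6, 70]

```text
clock: 10.88
position: [0.4937, 0.1213, 0.0801]
ee_rot: [-0.001, 0.721, 0.693, 0.002]
contact_force: [0.9, 4.7, 6.1]
width: 0.0369
gripper_force: 41.6
```

```bash
python3 -c "
from h import *
go([.4935,.1201,.0811])"
```

```text
pos [0.4937 0.1213 0.0801] yaw 87.7 q6 7.9 F [0.9 4.7 6.1]
delta [-1.2 -0.1 -1. ] turn None
```

Call:
apply_moves:
  deltas: [34, 0, 0, 0.1, 6, 34, 0, 0, 0.2, 12, 34, 0, 0, 0.2, 18, 34, 0, 0, 0.3, 24, 34, 0, 0, 0.4, 30, 34, 0, 0, 0.4, 36, 34, 0, 0, 0.5, 42, 34, 0, 0, 0.6, 48, 34, 0, 0, 0.6, 54, 34, 0, 0, 0.7, 60, 34, 0, 0, 0.7, 66, 34, 0, 0, 0.8, 70]

```text
clock: 11.88
position: [0.4948, 0.1205, 0.0795]
ee_rot: [-0.001, 0.988, 0.154, 0.002]
contact_force: [3.2, 0.2, 4.3]
width: 0.0369
gripper_force: 41.5
```

```bash
python3 -c "
from h import *
go([.4935,.1201,.0811])"
```

```text
pos [0.4948 0.1205 0.0795] yaw 17.8 q6 77.9 F [3.2 0.2 4.3]
delta [-1.4 -0.  -1.6] turn None
```

Call:
apply_moves:
  deltas: [34, 0, 0, 0.1, 6, 34, 0, 0, 0.2, 12, 34, 0, 0, 0.2, 18, 34, 0, 0, 0.3, 24, 34, 0, 0, 0.4, 30, 34, 0, 0, 0.4, 36, 34, 0, 0, 0.5, 42, 34, 0, 0, 0.6, 48, 34, 0, 0, 0.6, 54, 34, 0, 0, 0.7, 60, 34, 0, 0, 0.7, 66, 34, 0, 0, 0.7, 66]

```text
clock: 12.88
position: [0.4944, 0.1192, 0.0787]
ee_rot: [-0.0, 0.913, -0.408, 0.001]
contact_force: [2.7, -3.1, 4.2]
width: 0.0366
gripper_force: 41.5
```

```bash
python3 -c "
from h import *
go([.4935,.1201,.0811])"
```

```text
pos [0.4944 0.1192 0.0787] yaw -48.1 q6 143.9 F [ 2.7 -3.1  4.2]
delta [-1.3  0.1 -2.4] turn None
```

It has turned 256° and sunk 2.4 mm, so the thread has caught. Wrist range is nearly used up, so I'll open slightly, turn the hand back 120° and regrip, leaving 103.7° to go.

Call:
apply_moves:
  deltas: [46, 0, 0, 0, 0, 46, 0, 0, 0, 0, 46, 0, 0, 0, 0, 46, 0, 0, -0.5, 0, 46, 0, 0, -0.5, 0]

```text
clock: 13.3
position: [0.4925, 0.1195, 0.0783]
ee_rot: [0.0, 0.914, -0.406, -0.001]
contact_force: [0.7, -0.3, -0.1]
width: 0.0461
gripper_force: 0.0
```

```bash
python3 -c "
from h import *
print(get_state()['width'])
go([.4935,.1201,.0787])"
```

```text
0.046065044618498495
pos [0.4925 0.1195 0.0783] yaw -47.9 q6 143.6 F [ 0.7 -0.3 -0.1]
delta [ 0.2 -1.2 -0.4] turn None
```

Call:
apply_moves:
  deltas: [46, 0, -1.2, -0.4, -7, 46, 0, -1.2, -0.4, -14, 46, 0, -1.2, -0.4, -21, 46, 0, -1.2, -0.4, -28, 46, 0, -1.2, -0.4, -35, 46, 0, -1.2, -0.4, -42, 46, 0, -1.2, -0.4, -49, 46, 0, -1.2, -0.4, -56, 46, 0, -1.2, -0.4, -63, 46, 0, -1.2, -0.4, -70, 46, 0, -1.2, -0.4, -77, 46, 0, -1.2, -0.4, -80]

```text
clock: 14.3
position: [0.4937, 0.1202, 0.079]
ee_rot: [-0.0, 0.96, 0.279, -0.0]
contact_force: [-0.2, -0.2, -0.1]
width: 0.046
gripper_force: 0.0
```

Call:
apply_moves:
  deltas: [46, 0, 0, 0, -7, 46, 0, 0, 0, -14, 46, 0, 0, 0, -21, 46, 0, 0, 0, -28, 46, 0, 0, 0, -35, 46, 0, 0, 0, -40, 46, 0, 0, 0, -40, 46, 0, 0, 0, -40]

```text
clock: 14.97
position: [0.4938, 0.1201, 0.079]
ee_rot: [-0.0, 0.809, 0.588, -0.0]
contact_force: [-0.2, -0.8, 0.6]
width: 0.0457
gripper_force: 0.0
```

```bash
python3 -c "
from h import *
go([.4935,.1201,.0787])
im=get_image('wrist');save(im,'w3')
for r in place_of('knob_top',im)[:2]: print(np.round(r['point']),round(r['score'],2),at_z(r['point'],im,.086,True).round(4))
"
```

```text
pos [0.4938 0.1201 0.079 ] yaw 72.0 q6 23.8 F [-0.2 -0.8  0.6]
delta [-0.1 -0.3  0.3] turn None
[316. 283.] 0.93 [0.4926 0.1183 0.086 ]
[ 30. 154.] 0.73 [0.3645 0.229  0.086 ]
```

View pics/w3.png

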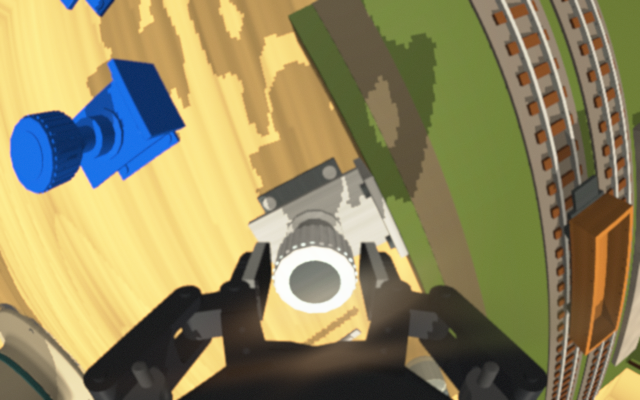

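The knob stayed down in the thread, at (316,283) between the open pads. Regripping.

Call:
apply_moves:
  deltas: [34, 0, 0, 0, 0, 34, 0, 0, 0, 0, 34, 0, 0, 0, 0, 34, 0, 0, 0, 0, 34, 0, 0, 0, 0]
  squeeze: 40

```text
clock: 15.48
position: [0.4937, 0.1202, 0.0792]
ee_rot: [-0.0, 0.809, 0.588, -0.0]
contact_force: [-2.2, 1.3, 2.7]
width: 0.0366
gripper_force: 42.0
```

```bash
python3 -c "
from h import *
go([.4935,.1201,.0787])"
```

```text
pos [0.4937 0.1202 0.0792] yaw 72.1 q6 23.7 F [-2.2  1.3  2.7]
delta [-0.1 -0.1  0.5] turn None
```

Call:
apply_moves:
  deltas: [34, 0, 0, 0.1, 5, 34, 0, 0, 0.1, 10, 34, 0, 0, 0.2, 16, 34, 0, 0, 0.2, 22, 34, 0, 0, 0.3, 28, 34, 0, 0, 0.4, 34, 34, 0, 0, 0.4, 40, 34, 0, 0, 0.5, 46, 34, 0, 0, 0.6, 52, 34, 0, 0, 0.6, 58, 34, 0, 0, 0.7, 64, 34, 0, 0, 0.8, 70]

```text
clock: 16.48
position: [0.4937, 0.1201, 0.0784]
ee_rot: [-0.0, 1.0, 0.016, -0.0]
contact_force: [-2.2, 1.4, 2.3]
width: 0.0368
gripper_force: 42.0
```

```bash
python3 -c "
from h import *
go([.4935,.1201,.0781],-31.7)"
```

```text
pos [0.4937 0.1201 0.0784] yaw 1.8 q6 94.0 F [-2.2  1.4  2.3]
delta [-0.2  0.   0.3] turn 33.5
```

Call:
apply_moves:
  deltas: [34, 0, 0, 0.1, 6, 34, 0, 0, 0.2, 12, 34, 0, 0, 0.2, 18, 34, 0, 0, 0.3, 24, 34, 0, 0, 0.3, 29, 34, 0, 0, 0.4, 33.5, 34, 0, 0, 0.4, 33.5, 34, 0, 0, 0.4, 33.5]

```text
clock: 17.15
position: [0.4937, 0.1201, 0.078]
ee_rot: [0.0, 0.963, -0.27, -0.0]
contact_force: [-3.2, 0.4, 3.4]
width: 0.0366
gripper_force: 42.1
```

```bash
python3 -c "
from h import *
go([.4935,.1201,.0781],-31.7)
print(get_state()['width'],get_state()['gripper_force'])
for c in ['scene','side']:
    im=get_image(c);save(im,c+'9')
a=cv2.imread('pics/scene9.png');b=cv2.imread('pics/side9.png');cv2.imwrite('pics/both9.png',cv2.resize(np.vstack([a,b]),None,fx=.75,fy=.75))"
```

```text
pos [0.4937 0.1201 0.078 ] yaw -31.3 q6 127.1 F [-3.2  0.4  3.4]
delta [-0.2  0.1 -0.1] turn 0.4
0.03658839323254848 42.0748633146286
```

View pics/both9.png

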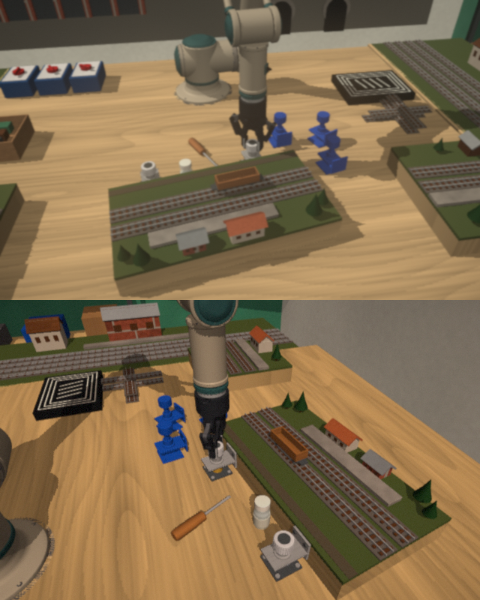

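The knob is gripped at scene (335,197). The wagon, screwdriver and jar are where they were. Total forward turn is about 360° and it has sunk about 3.6 mm, which fits 4 mm minus play. Handing in.

```bash
python3 -c "
from rig import *
print(sign_off())"
```

```text
the job is handed in; nothing more can be done
None
```

The screw is started: I pushed it down to the thread, turned it back about 82° until it dropped, then forward about 360° with one regrip, and handed the job in with the knob still gripped; the wagon, screwdriver and glue jar were not touched.

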